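Load a circuit-board tray into the test bay and close its gate

ROBOT

A 7-joint arm with a two-finger parallel gripper is mounted at the origin on the work surface. World frame = base frame: x ahead of the robot, y to its left, z up, the work surface at z = 0. Lengths are in m, angles in degrees, forces in N, time in s.
With the tool pointing down it reaches from about 0.425 to 0.925 m from the base axis. Payload 6.8 kg.
Tool frame: the origin (TCP) lies on the centre line of the jaws, within the pads' length; the fingertips stand 19 mm ahead of it and the grasp point (between the pads) is the TCP; z points along the fingers, y is the line along which they close (so a half turn about z gives the same grasp; the last joint's range is limited). The gripper opens to 85 mm and grips with 20 to 120 N. Pads are 22 mm wide; open, the fingers measure 114 mm over their backs; the gripper's body (76 mm by 85 mm) begins 54 mm behind the grasp point. The pads swing forward as they close: fully open they stand 13 mm farther back than shut.
Start: joints at [-77.527, 27.33, 1.283, 89.118, -0.659, 63.558, -4.761], TCP at [0.216, 0.64, 0.25] pointing down, gripper open.
Joint ranges: [-169.35, 169.35], [-19.33, 120.38], [-80.79, 83.38], [13.8, 139.57], [-78.32, 258.32], [9.67, 109.79], [-169.56, 169.56]. Speed limits (degrees/s): [136.94, 136.94, 180, 180, 180, 180, 180].

INTERFACE

Orientations are given as [roll, pitch, yaw] about the fixed x, y, z axes, in that order (R = Rz(yaw) Ry(pitch) Rx(roll)).
In Python, from plant import observe, grab_frame, hand_in, silhouettes, place_of gives the robot as it stands.
- The arm moves only by the tool send_rows, never from a script. Its argument "deltas" is a list of rows, each a list of 7 numbers: the shift along the tool's x, y, z in mm, then the turn, a rotation vector about the tool's x, y, z in degrees, then the opening, from 0 (shut) to 1 (fully open). In form: [[dx, dy, dz, wx, wy, wz, jaw], ...]. A call has 1 to 8 rows; each row shifts and turns the commanded pose from where the row before left it, along the tool's axes as they then stand; what a row does not reach is not made up. A row lasts 1/10 s, in which the tool goes at most 50 mm and 8.59 degrees, less where a joint would pass 70% of its speed; a pose out of reach is approached as far as the arm can. A call is refused whole if a number of a shift passes 50 or a number of a turn 8.59, either way. A call with a gripper value outside its range is refused whole. The fingers move at their own pace and stop on an object; the grip force is fixed at half the most. Time passes only in rows, so rows that do not move let the fingers close. It gives the time, the measured TCP pose, the force, the opening and the grip force at its end, in the units of the state.
- observe(): the state, without advancing time (a new reading comes with each control period).
- grab_frame(name): name is "side" or "top" or "wrist"; returns a dict with "pixels" (420x560x3 uint8, blue, green, red), "range_z" (420x560 float32, m along the optical axis (not along the pixel's ray), 0 where there is no reading), "camera_matrix" (3x3 intrinsics, pixels), "extrinsics" (4x4, takes a point from world to camera coordinates). Camera axes: x right, y down, z forward; pixel columns grow to the right and rows downward; lengths in m; the calibration is good to about 2 mm. A picture is of the moment at which its call begins.
- hand_in(): hands the job in; it is judged then, once.
Trained networks look in a picture, given as the dict that the camera call returned (one of the last four; its "shot" number tells which), for a name from the list of things; names that differ only in an ending like _2 or _b are one class to them, and where a whole thing is asked for, a point or a joint stands for the part that bears it (a point fixed in the world has none). Each returns a list of dicts, best first, with "conf" (0 to 1); they miss things now and then, are a little off and sometimes report something else, mostly with a low value. They report only what shows in the picture. A call takes as long as a camera call. They do not tell look-alikes from the thing itself.
- silhouettes(thing, picture): "pixels" (420x560 bool, what is visible of it).
- place_of(thing, picture): "location" ([x, y, z] in m, in world coordinates, good to about 4 mm: a listed point, or the origin of a listed thing).
The state is a dict: "t": time; "joints": joint angles; "qd": joint speeds; "tau": joint torques, N m; "eef_pos": TCP position; "ee_rot": TCP orientation; "wrist_force": force on the tool from outside, world axes, zero at the start; "wrist_torque": the same for the moment, N m; "opening": finger opening in m; "finger_force": force on a finger pad.
Only numpy, scipy, OpenCV 4.12 (cv2) and the standard library are available. Lean on these libraries where they do the work, as an engineer would, in place of code of your own. Each camera call takes 0.05 s, during which the arm holds its last target. There are 200 camera calls.

TASK

Slide the aluminium tray with the green circuit board in it, gold contacts first, into the tunnel of the black test bay and push it gently fully home: it first meets a stiff contact head somewhere inside, which it must push back until it will go no further. Then slide the orange-gripped gate all the way across behind the tray and let go. Keep the board lying in its tray, do not ram the tray, and leave the other things on the bench where they are.

Things in the scene. Friction and masses are not known exactly. Their poses are not given: they have to be found in the camera images.
- tray: open aluminium tray, 150 long (its x) x 58 wide (y) x 26 high, walls and floor 4 thick, about 0.25 kg, lying on a 3 mm blue mat; origin under the middle of its underside, z up. Carry it pinched across its 58 mm width at the middle. The end at +x is the nose with the gold contacts, which goes first into the bay; push on the flat outside of the other end to drive it home
- tray_nose (a point): middle of the outer face of the tray's gold-contact end, 75 ahead of the tray's origin and 13 above its underside
- board: green circuit board lying loose in the tray, 130 x 45, black connector at its -x end, two blue capacitors to 28 high (32 above the tray's underside); origin under its middle
- bay: test bay, fixed: black base box 50 high whose top is the deck on which the tray slides; in its own frame from x = -140 to 150, y = -70 to 140. Origin on the table under the middle of the tunnel's mouth; x points into the tunnel (away from the robot), y left, z up. The deck is open to above for x < 0
- bay_mouth (a point): middle of the tunnel's mouth, on the deck (z = 50). The grey tunnel runs from here to bay x = 140: 62 clear between its side walls, outside 82 wide and 56 above the deck. From x = 10 on, steel lips 9 wide on both walls hang 29 above the deck, over the tray's side walls; between them it is open to 50 above the deck
- guide_entry (a point): on the deck 46 before the mouth, midway between the tips of two flared steel guides, 7 high, which run to the mouth and narrow from about 79 to 62 apart
- contact (a joint): travel (m) of the contact head hidden in the tunnel: 0 untouched, 0.010 back at its firm stop; yields to about 4 N, stays where pushed. The nose meets it at bay x = 70 to 110 (set anew each time, not visible), so when home the nose is at x = 80 to 120 and 30 to 70 of the tray stays outside the mouth
- gate (a joint): travel (m) of the gate along its groove in the deck, which crosses the tray's way at bay x = -85: 0 at the left (bay y = +85, open), 0.085 at the end stop (bay y = 0, closed behind the tray); about 1.5 N of friction; slides towards the bay's -y
- gate_grip (a point): centre of the orange gate grip, 18 x 18 and 26 high, its top 51 above the deck, this point 40 above the deck; below it a steel blade 30 wide (bay y), 6 thick, 25 high
- casing: bystander: open alloy casing 120 x 90 x 35, loose; leave it alone
- bottle: bystander: clear bottle, 64 across and 190 high, loose; leave it alone
- jar: bystander: amber jar, 44 across and 45 high, loose; leave it alone
- driver: bystander: red screwdriver lying on the table, loose; leave it alone
- capacitor: bystander: blue capacitor standing on the mat, 22 across and 30 high, loose; leave it alone
- adapter: bystander: small green socket adapter on the mat, 50 x 36 x 13, loose; leave it alone
- dish: bystander: steel dish, 70 across and 22 high, loose; leave it alone
There are look-alikes about, which are no part of the job. Leave any red look-alike of the tray alone.

How it is judged (in metres and radians):
On the way, in this order (a step that is already met when the one before it is completed fails the run):
1. the tray, gold contacts first, stands in the tunnel and has pushed the contact head back to its stop (at least 8.5 of its 10 mm) (value of joint contact above 0.0085 m and x of tray_nose in the frame of bay above 0.073 m), for 0.2 s.
2. the gate is slid all the way across behind the tray (at least 78 of 85 mm) (value of joint gate above 0.078 m), for 0.2 s.
At the end, for the whole second after the job is handed in: the contact head is pushed back at least 8.5 of its 10 mm, the tray lies flat on the deck in the tunnel with its gold-contact end at least 73 mm in (within 0.08 rad of straight) and at rest, the board lies flat in the tray, and the gate is across behind it (at least 78 of its 85 mm) (all of step 1 and value of joint gate above 0.078 m and z of tray in the frame of bay between 0.046 and 0.055 m and angle between the x axis of tray and the x axis of bay, either way round below 0.08 rad and z of board in the frame of tray below 0.01 m and angle between board's own z axis and vertical below 0.12 rad and linear speed of tray below 0.02 m/s); the robot touches nothing.
It fails at once if the tray is rammed or forced inside the tunnel (more than 40 N between tray and bay once its nose is 60 mm in) (contact force between tray and bay above 40 N and x of tray_nose in the frame of bay above 0.06 m).
It fails at once if the board comes out of its tray or the load is tipped by more than about 35 degrees (z of board in the frame of tray above 0.026 m or angle between tray's own z axis and vertical above 0.6 rad).
It fails at once if a bystander is moved by more than 25 mm (distance of any of casing, bottle, jar, driver, capacitor, adapter, dish from where it was at the start of the episode above 0.025 m).
It also fails if it takes over 64 s, if anything falls off the work surface, if the arm or the gripper's body presses on something with over 40 N, if the wrist force passes 120 N, or if a joint passes its speed limit or range.

## Working session

There is one attempt and no reset: what is moved stays moved. The work goes in short steps, Python scripts to look and compute and a tool call to move; the robot and the scene stay as the last step left them, time stands still between calls to the robot, and variables do not carry over. Pictures are saved under pics/ and viewed, at most 10 in all, crops included, and the job is handed in when it is done.

Besides the shell and the picture viewer there is one more tool, called as name(argument=value, ...) on one line, values as JSON. send_rows: Moves the arm, as the interface text tells. Its arguments: {"type":"object","properties":{"deltas":{"type":"array","items":{"type":"array","items":{"type":"number"}}}},"required":["deltas"]}

```bash
mkdir -p pics; cat > h.py <<'E'
import numpy as np, cv2
from plant import *
def world(f,u,v,z=None):
    K=f["camera_matrix"];E=f["extrinsics"]
    d=z if z else f["range_z"][int(v),int(u)]
    p=np.linalg.inv(K)@np.array([u,v,1.])*d
    return E[:3,:3].T@(p-E[:3,3])
def cloud(f,mask):
    v,u=np.nonzero(mask&(f["range_z"]>0));d=f["range_z"][v,u]
    p=np.linalg.inv(f["camera_matrix"])@np.vstack([u,v,np.ones_like(u)])*d
    E=f["extrinsics"]
    return (E[:3,:3].T@(p-E[:3,3:])).T
def pix(f,P):
    q=f["camera_matrix"]@(f["extrinsics"]@np.append(P,1))[:3]
    return (q[:2]/q[2]).round(0)
E
python3 - <<'E'
from h import *
s=observe();print(s["t"],s["eef_pos"],s["ee_rot"],s["opening"])
a=grab_frame("top");b=grab_frame("side")
cv2.imwrite("pics/top.png",a["pixels"]);cv2.imwrite("pics/side.png",b["pixels"])
for n in ["tray","tray_nose","board","bay","bay_mouth","guide_entry","gate_grip","casing","bottle","jar","driver","capacitor","adapter","dish"]:
    for nm,f in(("top",a),("side",b)):
        print(n,nm,[(np.round(r["location"],3).tolist(),round(r["conf"],2),pix(f,r["location"]).tolist()) for r in place_of(n,f)[:3]])
E
```

```text
0.0 [0.21588713 0.63895469 0.24932467] [-1.79895551e+02  7.36001718e-03  1.61334491e+02] 0.08563621659304063
tray top [([0.437, -0.185, 0.003], 0.85, [337.0, 235.0])]
tray side [([0.178, -0.295, -0.001], 0.66, [177.0, 312.0]), ([0.439, -0.187, -0.0], 0.64, [268.0, 276.0])]
tray_nose top [([0.179, -0.22, 0.015], 0.77, [349.0, 317.0]), ([0.515, -0.199, 0.016], 0.71, [341.0, 211.0]), ([0.366, 0.333, -0.002], 0.64, [177.0, 254.0])]
tray_nose side [([0.175, -0.219, 0.014], 0.68, [178.0, 287.0]), ([0.516, -0.202, 0.018], 0.67, [294.0, 274.0])]
board top [([0.441, -0.187, 0.007], 0.81, [338.0, 233.0])]
board side [([0.441, -0.186, 0.008], 0.7, [269.0, 273.0])]
bay top [([0.615, 0.192, 0.003], 0.92, [223.0, 180.0])]
bay side [([0.615, 0.19, 0.0], 0.87, [306.0, 199.0])]
bay_mouth top [([0.617, 0.192, 0.051], 0.92, [221.0, 176.0]), ([0.616, 0.19, 0.002], 0.61, [224.0, 180.0])]
bay_mouth side [([0.619, 0.193, 0.047], 0.95, [308.0, 188.0])]
guide_entry top [([0.575, 0.188, 0.049], 0.86, [222.0, 188.0]), ([0.34, -0.364, 0.004], 0.5, [393.0, 266.0]), ([0.44, -0.189, 0.004], 0.43, [338.0, 234.0])]

[... 844 characters left out ...]
ide [([0.529, 0.472, -0.003], 0.56, [276.0, 163.0]), ([0.613, 0.193, -0.001], 0.42, [305.0, 199.0])]
capacitor top [([0.365, 0.335, -0.002], 0.65, [176.0, 254.0]), ([0.581, -0.365, 0.004], 0.36, [391.0, 193.0]), ([0.528, 0.267, 0.09], 0.31, [194.0, 199.0])]
capacitor side [([0.577, -0.373, 0.003], 0.43, [326.0, 323.0])]
adapter top [([0.34, -0.367, 0.005], 0.58, [394.0, 266.0]), ([0.365, 0.335, -0.002], 0.53, [176.0, 254.0])]
adapter side [([0.339, -0.368, 0.006], 0.64, [236.0, 328.0]), ([0.569, 0.195, 0.048], 0.63, [294.0, 189.0])]
dish top [([0.366, 0.337, -0.006], 0.87, [176.0, 254.0]), ([0.53, 0.264, 0.089], 0.28, [195.0, 199.0])]
dish side [([0.367, 0.335, 0.001], 0.53, [240.0, 181.0])]
```

```bash
ls
```

```text
h.py
pics
```

View pics/top.png

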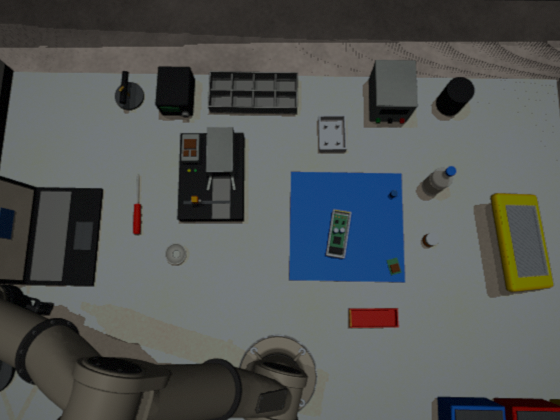

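View pics/side.png

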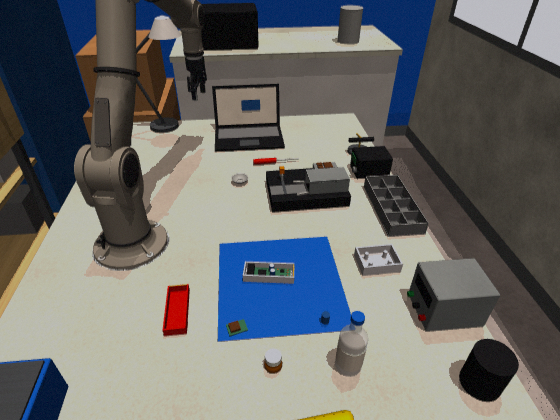

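The top view shows the aluminium tray with the green board at about (338,235), its nose towards the top of the image at (341,211). The red tray at (373,318) is the look-alike. The small green adapter is at (394,266), the bay is around (215,178), and the orange gate grip is at (195,199). I choose the tray at (338,235) and will check it in a crop and measure the yaws.

```bash
python3 - <<'E'
from h import *
a=grab_frame("top")
c=[cv2.resize(a["pixels"][y:y+75,x:x+75],(400,400),interpolation=cv2.INTER_CUBIC) for x,y in((300,197),(175,145))]
cv2.imwrite("pics/crop.png",np.hstack(c))
def rect(n,f,lo,hi):
    m=silhouettes(n,f)[0]["pixels"];P=cloud(f,m);P=P[(P[:,2]>lo)&(P[:,2]<hi)]
    r=cv2.minAreaRect((P[:,:2]*1000).astype(np.float32));print(n,len(P),r, np.percentile(P[:,2],[5,50,95]).round(4))
rect("tray",a,.01,.05)
rect("bay",a,.03,.062); rect("bay",a,.09,.12)
b=grab_frame("side");rect("tray",b,.01,.05);rect("bay",b,.09,.12); rect("bay",b,.04,.12)
E
```

```text
tray 228 ((365.8787536621094, 332.78887939453125), (61.373016357421875, 64.30256652832031), 1.1499844789505005) [0.0106 0.0161 0.0235]
bay 3989 ((618.8062133789062, 226.086669921875), (291.5388488769531, 211.5534210205078), 1.3870750665664673) [0.0448 0.05   0.0554]
bay 1239 ((643.8117065429688, 213.2447509765625), (229.93756103515625, 158.6737518310547), 10.782136917114258) [0.0989 0.1057 0.1104]
tray 424 ((178.96470642089844, -295.1492004394531), (58.97047424316406, 154.91738891601562), 1.6821694374084473) [0.0112 0.0226 0.0275]
bay 654 ((638.9879150390625, 200.14761352539062), (111.46443176269531, 257.7328186035156), 81.55709838867188) [0.093  0.1051 0.1083]
bay 2748 ((618.1015625, 227.45599365234375), (289.670166015625, 218.76101684570312), 1.2068710327148438) [0.0462 0.0524 0.1068]
```

View pics/crop.png

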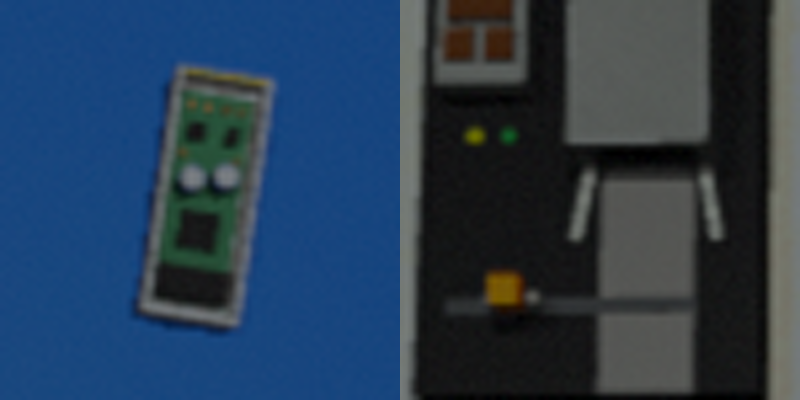

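The crop confirms the choice: the gold contacts are on the far end (crop (225,75)) of the aluminium tray. The bay yaw is about +1.3° and its origin is about (0.615, 0.191). I'll fit the tray from depth.

```bash
cat >> h.py <<'E'
def box(f,c,rad,lo,hi,off=(0,0)):
    P=cloud(f,np.ones((420,560),bool));k=(np.hypot(*(P[:,:2]-c).T)<rad)&(P[:,2]>lo)&(P[:,2]<hi)
    P=P[k];r=cv2.minAreaRect((P[:,:2]*1000).astype(np.float32))
    print(len(P),[np.round(x,1).tolist() for x in r]);return P
from scipy.spatial.transform import Rotation as Ro
def goto(x,y,z,yaw):
    s=observe();p=np.array(s["eef_pos"]);R=Ro.from_euler("xyz",s["ee_rot"],degrees=True)
    T=Ro.from_euler("xyz",[180,0,yaw],degrees=True)
    print("t",round(s["t"],2),"pos",p.round(4),np.round(s["ee_rot"],2),"tool delta mm",((R.inv().apply(np.array([x,y,z])-p))*1000).round(1),"in target frame",((T.inv().apply(np.array([x,y,z])-p))*1000).round(1),"rotvec",(R.inv()*T).as_rotvec(degrees=True).round(2))
E
python3 - <<'E'
from h import *
a=grab_frame("top");b=grab_frame("side")
for f in(a,b): 
    P=box(f,[.44,-.187],.1,.014,.05); print(P[:,:2].mean(0),np.degrees(.5*np.arctan2(2*np.cov(P[:,:2].T)[0,1],np.cov(P[:,:2].T)[0,0]-np.cov(P[:,:2].T)[1,1])))
goto(.45,.3,.25,171); goto(.44,-.187,.25,171)
E
```

```text
473 [[442.9, -162.1], [112.4, 150.2], 81.0]
[ 0.43131475 -0.18702846] -8.773703040392443
612 [[439.2, -187.7], [64.3, 148.1], 81.8]
[ 0.4340803  -0.18979716] -8.210655100962212
t 2.0 pos [0.216  0.6395 0.2503] [180.    -0.   161.33] tool delta mm [-3.303e+02 -2.468e+02  3.000e-01] in target frame [-284.2 -298.7    0.3] rotvec [ 0.   -0.   -9.67]
t 2.0 pos [0.216  0.6395 0.2503] [180.    -0.   161.33] tool delta mm [-4.767e+02 -7.113e+02  3.000e-01] in target frame [-3.505e+02 -7.813e+02  3.000e-01] rotvec [ 0.   -0.   -9.67]
```

send_rows(deltas=[[0,0,0,0,0,-4.9,1],[0,0,0,0,0,-4.8,1],[-40,-35,0,0,0,0,1],[-40,-40,0,0,0,0,1],[-40,-40,0,0,0,0,1],[-40,-40,0,0,0,0,1],[-40,-40,0,0,0,0,1],[-40,-40,0,0,0,0,1]])

```text
t: 2.8
eef_pos: [0.3961, 0.3972, 0.2506]
ee_rot: [180.0, 0.0, 171.0]
wrist_force: [0.1, 0.7, -0.0]
opening: 0.0852
finger_force: 0.0
```

send_rows(deltas=[[-40,-40,0,0,0,0,1],[-15,-40,0,0,0,0,1],[-15,-40,0,0,0,0,1],[-15,-40,0,0,0,0,1],[0,-40,0,0,0,0,1],[0,-40,0,0,0,0,1],[0,-40,0,0,0,0,1],[0,-40,0,0,0,0,1]])

```text
t: 3.6
eef_pos: [0.425, 0.0734, 0.2505]
ee_rot: [180.0, 0.0, 171.0]
wrist_force: [0.8, 1.0, 0.2]
opening: 0.0856
finger_force: 0.0
```

```bash
python3 - <<'E'
from h import *
goto(.44,-.187,.2,171.5)
E
```

```text
t 3.6 pos [0.425  0.0734 0.2505] [1.7997e+02 3.0000e-02 1.7103e+02] tool delta mm [ -55.4 -254.9   50.4] in target frame [ -53.3 -255.3   50.5] rotvec [ 0.03  0.03 -0.47]
```

send_rows(deltas=[[-5,-35,5,0,0,-0.5,1],[-8,-35,5,0,0,0,1],[-8,-35,5,0,0,0,1],[-8,-35,5,0,0,0,1],[-8,-35,5,0,0,0,1],[-8,-35,5,0,0,0,1],[-8,-30,10,0,0,0,1],[0,-15,10,0,0,0,1]])

```text
t: 4.4
eef_pos: [0.4405, -0.1881, 0.2005]
ee_rot: [-179.9, 0.1, 171.4]
wrist_force: [-0.8, 0.9, -1.2]
opening: 0.0855
finger_force: 0.0
```

```bash
python3 - <<'E'
from h import *
w=grab_frame("wrist");cv2.imwrite("pics/w1.png",w["pixels"])
for n in("tray","tray_nose","board"): print(n,[(np.round(r["location"],4).tolist(),round(r["conf"],2)) for r in place_of(n,w)[:2]])
box(w,[.44,-.187],.1,.014,.05)
m=silhouettes("tray",w)[0]["pixels"];P=cloud(w,m);P=P[P[:,2]>.014];print(cv2.minAreaRect((P[:,:2]*1000).astype(np.float32)))
goto(.44,-.187,.2,171.5)
E
```

```text
tray []
tray_nose [([0.5145, -0.1993, 0.0154], 0.72)]
board [([0.4412, -0.1889, 0.0066], 0.84)]
5247 [[440.1, -187.4], [58.1, 149.0], 81.4]
((440.12188720703125, -187.36181640625), (58.089759826660156, 149.0168914794922), 81.3740005493164)
t 4.65 pos [ 0.4402 -0.1843  0.2006] [1.7997e+02 1.0000e-02 1.7158e+02] tool delta mm [-0.2 -2.7  0.6] in target frame [-0.2 -2.7  0.6] rotvec [0.03 0.01 0.08]
```

View pics/w1.png

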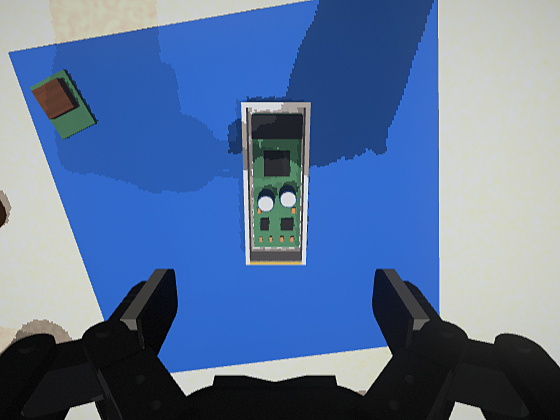

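The wrist view shows the tray between the jaws at (275,185), gold end towards the bottom of the picture (275,262), so towards world +x. The fit gives (0.440, −0.187), yaw −8.6°. I'll descend and grip.

send_rows(deltas=[[0,-3,30,0,0,0,1],[0,0,40,0,0,0,1],[0,0,40,0,0,0,1],[0,0,30,0,0,0,1],[0,0,20,0,0,0,1],[0,0,10,0,0,0,1],[0,0,6.5,0,0,0,1],[0,0,0,0,0,0,1]])

```text
t: 5.45
eef_pos: [0.4399, -0.1876, 0.024]
ee_rot: [180.0, 0.0, 171.6]
wrist_force: [-0.7, 0.6, -0.3]
opening: 0.0857
finger_force: 0.0
```

send_rows(deltas=[[0,0,0,0,0,0,0.7],[0,0,0,0,0,0,0.6],[0,0,0,0,0,0,0.5],[0,0,0,0,0,0,0.4],[0,0,0,0,0,0,0.4],[0,0,0,0,0,0,0.4]])

```text
t: 6.05
eef_pos: [0.4402, -0.1881, 0.025]
ee_rot: [180.0, 0.1, 171.5]
wrist_force: [-1.1, 1.1, 7.8]
opening: 0.0563
finger_force: 63.3
```

send_rows(deltas=[[0,0,-10,0,0,0,0.4],[0,0,-20,0,0,0,0.4],[0,0,-30,0,0,0,0.4],[0,0,-30,0,0,0,0.4],[0,0,-30,0,0,0,0.4],[0,0,-30,0,0,0,0.4],[0,0,-20,0,0,0,0.4],[0,0,-10,0,0,0,0.4]])

```text
t: 6.85
eef_pos: [0.4397, -0.1883, 0.2059]
ee_rot: [180.0, 0.2, 171.5]
wrist_force: [-0.2, -0.6, -4.3]
opening: 0.0567
finger_force: 66.6
```

```bash
python3 - <<'E'
from h import *
goto(.505,.1885,.2,181.3);print(observe()["opening"],observe()["finger_force"])
E
```

```text
t 6.85 pos [ 0.4397 -0.1883  0.2059] [1.7998e+02 1.6000e-01 1.7151e+02] tool delta mm [ -8.9 382.3   6.1] in target frame [-73.8 375.2   5.9] rotvec [ 0.01  0.16 -9.79]
0.05668385686116185 66.56505703926086
```

send_rows(deltas=[[0,10,0,0,0,-2.4,0.4],[0,20,0,0,0,-2.5,0.4],[-5,25,0,0,0,-2.5,0.4],[-5,25,0,0,0,-2.4,0.4],[-5,30,0,0,0,0,0.4],[-5,30,0,0,0,0,0.4],[-5,30,0,0,0,0,0.4],[-5,30,0,0,0,0,0.4]])

```text
t: 7.65
eef_pos: [0.4707, 0.0147, 0.2022]
ee_rot: [-180.0, -0.2, -178.4]
wrist_force: [1.0, -0.4, -3.2]
opening: 0.0564
finger_force: 66.4
```

send_rows(deltas=[[-5,30,0,0,0,0,0.4],[-5,30,0,0,0,0,0.4],[-5,30,0,0,0,0,0.4],[-5,30,0,0,0,0,0.4],[-5,25,0,0,0,0,0.4],[-5,20,0,0,0,0,0.4],[0,10,0,0,0,0,0.4],[0,0,0,0,0,0,0.4]])

```text
t: 8.45
eef_pos: [0.4973, 0.1889, 0.203]
ee_rot: [-180.0, -0.1, -178.5]
wrist_force: [0.3, -0.5, -4.0]
opening: 0.0566
finger_force: 66.4
```

```bash
python3 - <<'E'
from h import *
w=grab_frame("wrist");cv2.imwrite("pics/w2.png",w["pixels"])
for n in("tray_nose","bay","bay_mouth","guide_entry","gate_grip"): print(n,[(np.round(r["location"],4).tolist(),round(r["conf"],2)) for r in place_of(n,w)[:2]])
goto(.505,.1885,.2,181.3)
E
```

```text
tray_nose []
bay []
bay_mouth []
guide_entry []
gate_grip [([0.5256, 0.2663, 0.09], 0.89)]
t 8.75 pos [0.4983 0.186  0.2039] [-179.99   -0.   -178.78] tool delta mm [-6.8  2.3  3.9] in target frame [-6.8  2.3  3.9] rotvec [-0.01 -0.   -0.08]
```

View pics/w2.png

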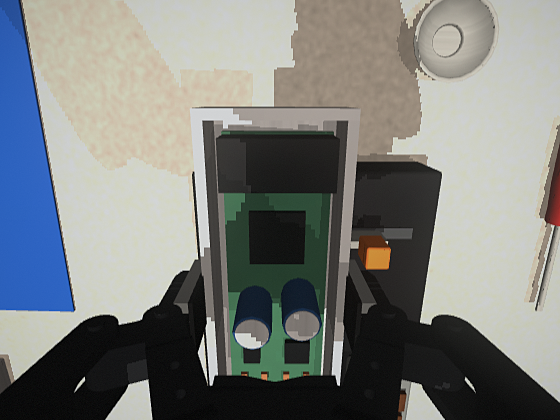

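The wrist view shows the tray held straight with the board lying in it. It hides the tunnel. The gate grip is at (377,255). I'll refine the tunnel axis from the top and side cameras.

```bash
python3 - <<'E'
from h import *
for n in("top","side"):
    f=grab_frame(n)
    P=box(f,[.69,.191],.11,.097,.115)
    for n2 in("bay_mouth","guide_entry"): print(n2,[(np.round(r["location"],4).tolist(),round(r["conf"],2)) for r in place_of(n2,f)[:1]])
    Q=P[(P[:,0]>.65)&(P[:,0]<.74)];
    for x in(.66,.69,.72):
        q=Q[abs(Q[:,0]-x)<.015,1]; print(x,np.percentile(q,[2,98]).round(4),len(q))
    print("z",np.median(P[:,2]))
    P=cloud(f,np.ones((420,560),bool));k=(abs(P[:,0]-.529)<.03)&(abs(P[:,1]-.267)<.03)&(P[:,2]>.094)&(P[:,2]<.11);print("gate",P[k].mean(0),k.sum())
    box(f,[.62,.226],.2,.04,.06)
E
```

```text
1045 [[688.0, 192.5], [148.9, 82.7], 1.8]
bay_mouth [([0.6166, 0.1915, 0.0515], 0.86)]
guide_entry [([0.5723, 0.1894, 0.0501], 0.86)]
0.66 [0.1529 0.2186] 165
0.69 [0.153  0.2312] 235
0.72 [0.1528 0.2338] 243
z 0.10572727453620961
gate [nan nan nan] 0
1239 [[618.7, 226.0], [292.2, 209.4], 1.9]
566 [[688.0, 195.0], [146.3, 92.6], 0.7]
bay_mouth [([0.6176, 0.1971, 0.0493], 0.81)]
guide_entry [([0.5704, 0.1899, 0.0482], 0.97)]
0.66 [0.15   0.2333] 95
0.69 [0.1514 0.2324] 117
0.72 [0.153  0.2325] 115
z 0.10571419985070163
gate [0.52821594 0.26281393 0.09972572] 19
1647 [[618.0, 227.6], [289.1, 218.0], 1.9]<stdin>:10: RuntimeWarning: Mean of empty slice.
  ret = um.true_divide(
```

send_rows(deltas=[[-8,2,10,0,0,-0.2,0.4],[0,0,25,0,0,0,0.4],[0,0,30,0,0,0,0.4],[0,0,25,0,0,0,0.4],[0,0,20,0,0,0,0.4],[0,0,12,0,0,0,0.4],[0,0,6,0,0,0,0.4],[0,0,0,0,0,0,0.4]])

```text
t: 9.85
eef_pos: [0.5062, 0.1895, 0.0752]
ee_rot: [-180.0, -0.0, -178.5]
wrist_force: [0.0, -0.3, -3.4]
opening: 0.0566
finger_force: 66.2
```

```bash
python3 - <<'E'
from h import *
f=grab_frame("side");cv2.imwrite("pics/s2.png",cv2.resize(f["pixels"][110:260,200:400],(800,600),interpolation=cv2.INTER_CUBIC))
goto(.506,.1878,.074,181.5);print(observe()["wrist_force"])
f=grab_frame("top")
goto(.506,.1878,.074,181.5);print(observe()["wrist_force"])
E
```

```text
t 9.9 pos [0.5066 0.1896 0.076 ] [ 1.7999e+02  3.0000e-02 -1.7847e+02] tool delta mm [ 0.7 -1.8  2. ] in target frame [ 0.7 -1.8  2. ] rotvec [0.01 0.03 0.03]
[-0.12713219 -0.07936022 -2.67714337]
t 9.95 pos [0.5069 0.1898 0.0764] [ 1.7997e+02  7.0000e-02 -1.7847e+02] tool delta mm [ 0.9 -1.9  2.4] in target frame [ 0.9 -1.9  2.4] rotvec [0.03 0.07 0.03]
[ 0.10605475 -0.11998465 -3.12374213]
```

View pics/s2.png

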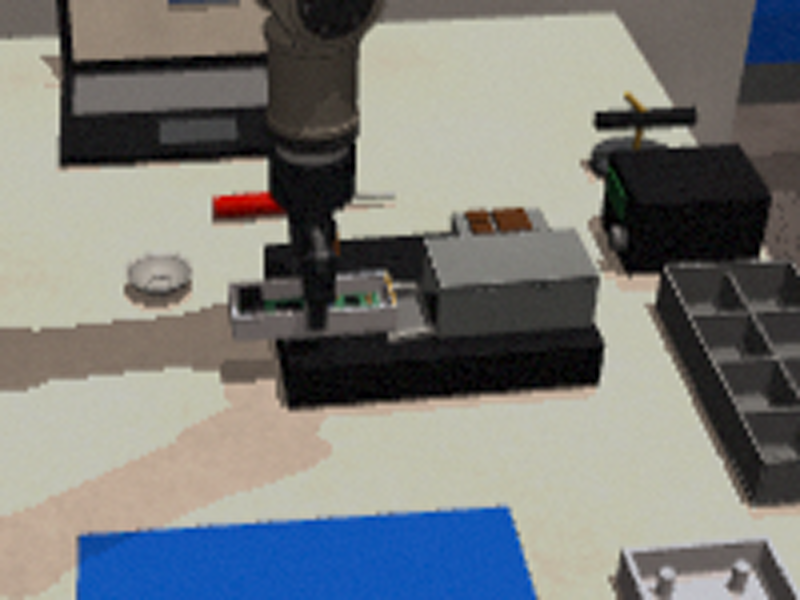

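The side view shows the tray just above the deck, nose between the guide tips at (395,285). I'll lower it and slide it forward slowly.

send_rows(deltas=[[0,-1.8,2,0,0,0,0.4],[0,0,1.5,0,0,0,0.4],[-4,0,0,0,0,0,0.4],[-5,0,0,0,0,0,0.4],[-5,0,0,0,0,0,0.4],[-5,0,0,0,0,0,0.4],[-4,0,0,0,0,0,0.4],[0,0,0,0,0,0,0.4]])

```text
t: 10.75
eef_pos: [0.53, 0.1883, 0.0723]
ee_rot: [180.0, 0.0, -178.5]
wrist_force: [0.6, -0.1, -3.6]
opening: 0.057
finger_force: 66.3
```

send_rows(deltas=[[-3,0,0,0,0,0,0.4],[-3,0,0,0,0,0,0.4],[-3,0,0,0,0,0,0.4],[0,0,0,0,0,0,0.4]])

```text
t: 11.15
eef_pos: [0.5387, 0.1886, 0.0723]
ee_rot: [180.0, 0.0, -178.5]
wrist_force: [0.3, -0.8, -3.5]
opening: 0.0569
finger_force: 66.5
```

send_rows(deltas=[[-3,0,0,0,0,0,0.4],[-3,0,0,0,0,0,0.4],[-3,0,0,0,0,0,0.4],[-2,0,0,0,0,0,0.4],[0,0,0.5,0,0,0,0.4],[0,0,0.5,0,0,0,0.4],[0,0,0,0,0,0,0.4]])

```text
t: 11.85
eef_pos: [0.5499, 0.1889, 0.0721]
ee_rot: [180.0, 0.1, -178.5]
wrist_force: [0.1, -1.0, 4.9]
opening: 0.0563
finger_force: 67.3
```

send_rows(deltas=[[0,0,0,0,0,0,0.7],[0,0,0,0,0,0,0.85],[0,0,0,0,0,0,0.9],[0,0,-10,0,0,0,0.9],[0,0,-25,0,0,0,0.9],[0,0,-40,0,0,0,0.9],[0,0,-40,0,0,0,0.5],[0,0,0,0,0,0,0]])

```text
t: 12.65
eef_pos: [0.5526, 0.1899, 0.1926]
ee_rot: [179.7, 0.5, -178.5]
wrist_force: [0.4, 1.0, 0.4]
opening: 0.0492
finger_force: 0.0
```

send_rows(deltas=[[20,0,0,0,0,0,0],[25,0,0,0,0,0,0],[25,0,0,0,0,0,0],[20,0,0,0,0,0,0],[15,0,0,0,0,0,0],[5,0,0,0,0,0,0],[0,0,0,0,0,0,0]])

```text
t: 13.35
eef_pos: [0.4389, 0.186, 0.1865]
ee_rot: [180.0, 0.0, -178.4]
wrist_force: [0.5, -0.6, 0.5]
opening: 0.0003
finger_force: 0.0
```

```bash
python3 - <<'E'
from h import *
w=grab_frame("wrist");cv2.imwrite("pics/w3.png",w["pixels"])
for n in("tray","board","gate_grip"): print(n,[(np.round(r["location"],4).tolist(),round(r["conf"],2)) for r in place_of(n,w)[:2]])
w=grab_frame("top")
for n in("tray","board","bay_mouth"): print(n,[(np.round(r["location"],4).tolist(),round(r["conf"],2)) for r in place_of(n,w)[:2]])
goto(.45,.1865,.075,181.5);print(observe()["opening"])
E
```

```text
tray []
board []
gate_grip []
tray [([0.1777, -0.2963, 0.0006], 0.77), ([0.5478, 0.189, 0.0527], 0.72)]
board [([0.5517, 0.1913, 0.0533], 0.9)]
bay_mouth [([0.6161, 0.1905, 0.0494], 0.63)]
t 13.75 pos [0.4396 0.1859 0.1862] [-179.99    0.   -178.49] tool delta mm [-10.4   0.4 111.2] in target frame [-10.4   0.4 111.2] rotvec [-0.01  0.    0.01]
-7.750446422363293e-07
```

View pics/w3.png

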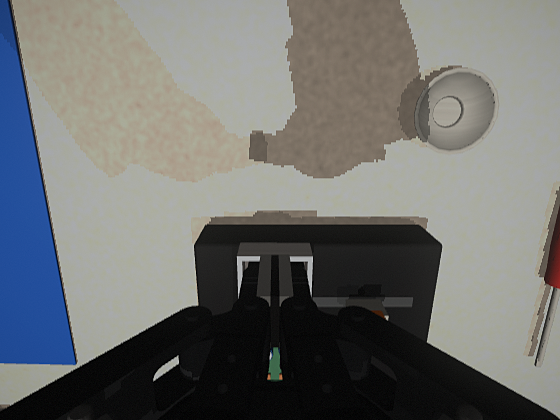

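The wrist view shows the tray tail at the deck's near edge (275,262), centred on the shut fingers. I'll lower behind it and push.

send_rows(deltas=[[0,0,30,0,0,0,0],[0,0,35,0,0,0,0],[0,0,30,0,0,0,0],[0,0,16,0,0,0,0],[-5,0,0,0,0,0,0],[-5,0,0,0,0,0,0],[-4,0,0,0,0,0,0],[0,0,0,0,0,0,0]])

```text
t: 14.55
eef_pos: [0.4549, 0.1868, 0.0765]
ee_rot: [179.9, 0.2, -178.5]
wrist_force: [-0.2, -0.0, -1.0]
opening: -0.0001
finger_force: 0.0
```

send_rows(deltas=[[-4,0,0,0,0,0,0],[-4,0,0,0,0,0,0],[-4,0,0,0,0,0,0],[-4,0,0,0,0,0,0],[-4,0,0,0,0,0,0]])

```text
t: 15.05
eef_pos: [0.4725, 0.1867, 0.0751]
ee_rot: [-180.0, -0.1, -178.5]
wrist_force: [-5.0, -0.2, 3.6]
opening: 0.0001
finger_force: 2.1
```

send_rows(deltas=[[-4,0,0,0,0,0,0],[-4,0,0,0,0,0,0],[-4,0,0,0,0,0,0],[-4,0,0,0,0,0,0],[-4,0,0,0,0,0,0]])

```text
t: 15.55
eef_pos: [0.4937, 0.1874, 0.0752]
ee_rot: [-180.0, 0.0, -178.5]
wrist_force: [-1.5, -0.5, -1.5]
opening: -0.0001
finger_force: 0.8
```

send_rows(deltas=[[-4,0,0,0,0,0,0],[-4,0,0,0,0,0,0],[-4,0,0,0,0,0,0],[-3,0,0,0,0,0,0],[-2,0,0,0,0,0,0]])

```text
t: 16.05
eef_pos: [0.5105, 0.1878, 0.0753]
ee_rot: [180.0, -0.0, -178.5]
wrist_force: [-2.6, 0.4, 0.7]
opening: 0.0002
finger_force: 1.4
```

send_rows(deltas=[[-2,0,0,0,0,0,0],[-2,0,0,0,0,0,0],[-2,0,0,0,0,0,0],[-2,0,0,0,0,0,0]])

```text
t: 16.45
eef_pos: [0.5182, 0.1881, 0.0753]
ee_rot: [180.0, -0.0, -178.5]
wrist_force: [-3.3, 0.1, 1.4]
opening: 0.0
finger_force: 1.4
```

send_rows(deltas=[[-2,0,0,0,0,0,0],[-2,0,0,0,0,0,0],[-2,0,0,0,0,0,0]])

```text
t: 16.75
eef_pos: [0.5243, 0.1882, 0.0753]
ee_rot: [180.0, -0.0, -178.5]
wrist_force: [-3.5, -0.2, 1.3]
opening: 0.0001
finger_force: 1.7
```

send_rows(deltas=[[-2,0,0,0,0,0,0],[-2,0,0,0,0,0,0]])

```text
t: 16.95
eef_pos: [0.5283, 0.1883, 0.0753]
ee_rot: [180.0, -0.0, -178.5]
wrist_force: [-3.9, 0.2, 1.4]
opening: 0.0002
finger_force: 1.8
```

send_rows(deltas=[[-2,0,0,0,0,0,0],[-2,0,0,0,0,0,0]])

```text
t: 17.15
eef_pos: [0.5323, 0.1885, 0.0753]
ee_rot: [180.0, -0.0, -178.5]
wrist_force: [-4.7, -0.4, 0.9]
opening: -0.0
finger_force: 1.9
```

send_rows(deltas=[[-2,0,0,0,0,0,0],[-2,0,0,0,0,0,0]])

```text
t: 17.35
eef_pos: [0.5363, 0.1885, 0.0753]
ee_rot: [-180.0, -0.0, -178.5]
wrist_force: [-3.4, 0.8, 2.1]
opening: 0.0
finger_force: 2.0
```

send_rows(deltas=[[-2,0,0,0,0,0,0],[-2,0,0,0,0,0,0]])

```text
t: 17.55
eef_pos: [0.5403, 0.1887, 0.0753]
ee_rot: [180.0, -0.0, -178.5]
wrist_force: [-4.8, 0.4, 3.7]
opening: 0.0003
finger_force: 2.1
```

send_rows(deltas=[[-2,0,0,0,0,0,0],[-2,0,0,0,0,0,0]])

```text
t: 17.75
eef_pos: [0.5427, 0.1887, 0.0751]
ee_rot: [-180.0, -0.2, -178.5]
wrist_force: [-12.7, -0.8, 7.8]
opening: -0.0
finger_force: 5.9
```

send_rows(deltas=[[-1,0,0,0,0,0,0]])

```text
t: 17.85
eef_pos: [0.5428, 0.1887, 0.0749]
ee_rot: [-180.0, -0.3, -178.4]
wrist_force: [-12.2, -1.4, 9.1]
opening: 0.0003
finger_force: 6.0
```

send_rows(deltas=[[-1,0,0,0,0,0,0]])

```text
t: 17.95
eef_pos: [0.5434, 0.1887, 0.0749]
ee_rot: [-180.0, -0.3, -178.4]
wrist_force: [-13.6, -0.2, 9.6]
opening: 0.0002
finger_force: 6.2
```

send_rows(deltas=[[-1,0,0,0,0,0,0]])

```text
t: 18.05
eef_pos: [0.5444, 0.1888, 0.0749]
ee_rot: [-180.0, -0.3, -178.4]
wrist_force: [-11.9, -0.8, 9.9]
opening: -0.0
finger_force: 6.1
```

send_rows(deltas=[[-1,0,0,0,0,0,0]])

```text
t: 18.15
eef_pos: [0.5454, 0.1888, 0.0749]
ee_rot: [-180.0, -0.3, -178.4]
wrist_force: [-11.4, -0.2, 9.2]
opening: 0.0001
finger_force: 6.1
```

send_rows(deltas=[[-1,0,0,0,0,0,0],[-1,0,0,0,0,0,0],[-1,0,0,0,0,0,0]])

```text
t: 18.45
eef_pos: [0.5484, 0.1888, 0.0749]
ee_rot: [-180.0, -0.3, -178.4]
wrist_force: [-11.7, 0.6, 8.7]
opening: 0.0
finger_force: 6.1
```

send_rows(deltas=[[-1,0,0,0,0,0,0],[-1,0,0,0,0,0,0]])

```text
t: 18.65
eef_pos: [0.5503, 0.1889, 0.0749]
ee_rot: [-180.0, -0.3, -178.4]
wrist_force: [-12.6, 0.5, 9.4]
opening: 0.0
finger_force: 6.2
```

send_rows(deltas=[[-1,0,0,0,0,0,0]])

```text
t: 18.75
eef_pos: [0.5513, 0.189, 0.0749]
ee_rot: [-180.0, -0.3, -178.4]
wrist_force: [-12.4, -0.7, 9.0]
opening: 0.0005
finger_force: 6.2
```

send_rows(deltas=[[-1,0,0,0,0,0,0]])

```text
t: 18.85
eef_pos: [0.5523, 0.189, 0.0749]
ee_rot: [-180.0, -0.4, -178.4]
wrist_force: [-12.5, -0.6, 9.6]
opening: -0.0001
finger_force: 6.2
```

send_rows(deltas=[[-0.7,0,0,0,0,0,0]])

```text
t: 18.95
eef_pos: [0.5526, 0.189, 0.0748]
ee_rot: [-180.0, -0.4, -178.4]
wrist_force: [-14.2, -0.5, 10.6]
opening: 0.0002
finger_force: 7.3
```

send_rows(deltas=[[-0.7,0,0,0,0,0,0]])

```text
t: 19.05
eef_pos: [0.5527, 0.189, 0.0747]
ee_rot: [-179.9, -0.5, -178.4]
wrist_force: [-17.0, -0.5, 12.5]
opening: -0.0001
finger_force: 8.4
```

The tray is home: the head moved about 10 mm and then the force rose. I'll back off, rise and check before the gate.

send_rows(deltas=[[5,0,0,0,0,0,0],[10,0,0,0,0,0,0],[10,0,0,0,0,0,0],[0,0,-40,0,0,0,0],[0,0,-45,0,0,0,0],[0,0,-35,0,0,0,0],[0,10,0,0,0,0,0],[0,30,0,0,0,0,0]])

```text
t: 19.85
eef_pos: [0.5317, 0.2259, 0.1966]
ee_rot: [180.0, 0.2, -178.8]
wrist_force: [0.2, -0.4, 0.2]
opening: 0.0002
finger_force: 0.0
```

send_rows(deltas=[[0,30,0,0,0,0,0],[0,30,0,0,0,0,0],[0,15,0,0,0,0,0],[0,5,0,0,0,0,0],[0,0,0,0,0,0,0]])

```text
t: 20.35
eef_pos: [0.5282, 0.308, 0.1948]
ee_rot: [-179.9, -0.0, -178.4]
wrist_force: [-0.4, -0.1, -0.2]
opening: 0.0
finger_force: 0.0
```

```bash
python3 - <<'E'
from h import *
for n in("wrist","side","top"):
    w=grab_frame(n)
    for k in("tray","board","gate_grip"): print(n,k,[(np.round(r["location"],4).tolist(),round(r["conf"],2)) for r in place_of(k,w)[:2]])
    P=cloud(w,np.ones((420,560),bool));k=(abs(P[:,0]-.529)<.03)&(abs(P[:,1]-.267)<.03)&(P[:,2]>.094)&(P[:,2]<.106);print("gate",P[k].mean(0),np.ptp(P[k],0),k.sum())
    if n=="wrist": cv2.imwrite("pics/w4.png",w["pixels"])
goto(.529,.31,.098,181.5)
E
```

```text
wrist tray []
wrist board [([0.6373, 0.1917, 0.0538], 0.68)]
wrist gate_grip [([0.5254, 0.267, 0.0909], 0.69)]
gate [0.52771419 0.26653256 0.10056353] [0.01819451 0.01835491 0.00895303] 725
side tray [([0.1776, -0.2931, -0.0014], 0.74), ([0.6319, 0.191, 0.0486], 0.48)]
side board [([0.6385, 0.1923, 0.0541], 0.46)]
side gate_grip [([0.5334, 0.2619, 0.0919], 0.56)]
gate [0.52782349 0.26386452 0.09964994] [0.01829883 0.0167945  0.00920735] 18
top tray [([0.1773, -0.2961, -0.0004], 0.67), ([0.637, 0.1906, 0.0486], 0.54)]
top board [([0.6398, 0.193, 0.0545], 0.66), ([0.6025, -0.4947, -0.0006], 0.64)]
top gate_grip [([0.5275, 0.2675, 0.0907], 0.48)]
gate [0.52659228 0.26407023 0.09978185] [0.01965915 0.01737734 0.01111899] 36
t 20.95 pos [0.5284 0.3083 0.1953] [ 180.      0.   -178.48] tool delta mm [-0.6  1.7 97.3] in target frame [-0.6  1.7 97.3] rotvec [0.   0.   0.02]
```

View pics/w4.png

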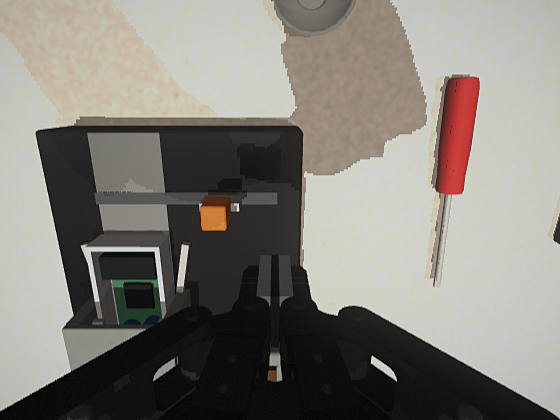

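The wrist view shows the tray in the tunnel with its tail outside at (120,245), the board in it, and the orange grip at (214,215) on its groove. I'll lower on its left and push right.

send_rows(deltas=[[0,0,30,0,0,0,0],[0,0,30,0,0,0,0],[0,0,25,0,0,0,0],[0,0,12,0,0,0,0],[0,0,0,0,0,0,0],[0,-4,0,0,0,0,0],[0,-4,0,0,0,0,0]])

```text
t: 21.65
eef_pos: [0.5295, 0.3006, 0.0998]
ee_rot: [179.9, 0.1, -178.5]
wrist_force: [0.7, -1.1, 0.4]
opening: -0.0002
finger_force: 0.0
```

send_rows(deltas=[[0,-4,0,0,0,0,0],[0,-4,0,0,0,0,0],[0,-4,0,0,0,0,0],[0,-4,0,0,0,0,0]])

```text
t: 22.05
eef_pos: [0.5293, 0.2846, 0.0988]
ee_rot: [179.9, 0.1, -178.5]
wrist_force: [0.6, 1.2, 2.2]
opening: -0.0003
finger_force: 0.8
```

send_rows(deltas=[[0,-4,0,0,0,0,0],[0,-4,0,0,0,0,0],[0,-4,0,0,0,0,0],[0,-4,0,0,0,0,0],[0,-4,0,0,0,0,0]])

```text
t: 22.55
eef_pos: [0.5297, 0.2641, 0.0983]
ee_rot: [180.0, 0.0, -178.5]
wrist_force: [0.5, 1.3, 1.0]
opening: -0.0003
finger_force: 0.8
```

send_rows(deltas=[[0,-4,0,0,0,0,0],[0,-4,0,0,0,0,0],[0,-4,0,0,0,0,0],[0,-4,0,0,0,0,0],[0,-4,0,0,0,0,0]])

```text
t: 23.05
eef_pos: [0.5302, 0.2441, 0.0983]
ee_rot: [180.0, 0.0, -178.5]
wrist_force: [0.5, 1.2, 0.6]
opening: -0.0003
finger_force: 0.8
```

send_rows(deltas=[[0,-4,0,0,0,0,0],[0,-4,0,0,0,0,0],[0,-4,0,0,0,0,0],[0,-4,0,0,0,0,0],[0,-4,0,0,0,0,0],[0,-4,0,0,0,0,0]])

```text
t: 23.65
eef_pos: [0.5308, 0.2201, 0.0983]
ee_rot: [180.0, 0.0, -178.5]
wrist_force: [1.8, 1.7, -0.3]
opening: 0.0003
finger_force: 0.8
```

send_rows(deltas=[[0,-2,0,0,0,0,0],[0,-2,0,0,0,0,0],[0,-2,0,0,0,0,0]])

```text
t: 23.95
eef_pos: [0.5309, 0.2143, 0.0983]
ee_rot: [180.0, -0.0, -178.5]
wrist_force: [0.7, 1.5, 0.7]
opening: -0.0005
finger_force: 0.8
```

send_rows(deltas=[[0,-2,0,0,0,0,0],[0,-2,0,0,0,0,0]])

```text
t: 24.15
eef_pos: [0.5309, 0.2124, 0.0984]
ee_rot: [179.9, 0.0, -178.4]
wrist_force: [0.3, 9.0, -1.5]
opening: 0.0001
finger_force: 4.8
```

send_rows(deltas=[[0,-2,0,0,0,0,0]])

```text
t: 24.25
eef_pos: [0.5309, 0.2122, 0.0984]
ee_rot: [179.7, 0.1, -178.3]
wrist_force: [0.4, 13.5, -4.3]
opening: 0.0001
finger_force: 6.8
```

Firm stop reached. I'll back off, rise and verify.

send_rows(deltas=[[0,5,0,0,0,0,0],[0,15,0,0,0,0,0],[0,15,0,0,0,0,0],[0,0,-30,0,0,0,0],[0,0,-40,0,0,0,0],[0,0,-40,0,0,0,0],[0,20,0,0,0,0,0],[0,20,0,0,0,0,0]])

```text
t: 25.05
eef_pos: [0.5294, 0.2848, 0.2097]
ee_rot: [179.9, 0.1, -178.5]
wrist_force: [0.0, -0.3, -1.1]
opening: -0.0
finger_force: 0.0
```

send_rows(deltas=[[0,30,0,0,0,0,0],[0,30,0,0,0,0,0],[0,10,0,0,0,0,0],[0,0,0,0,0,0,0],[0,0,0,0,0,0,0]])

```text
t: 25.55
eef_pos: [0.5269, 0.3523, 0.2073]
ee_rot: [-179.9, -0.1, -178.5]
wrist_force: [1.0, -0.7, -0.8]
opening: -0.0002
finger_force: 0.0
```

```bash
python3 - <<'E'
from h import *
for n in("wrist","side","top"):
    w=grab_frame(n)
    for k in("tray","board","gate_grip"): print(n,k,[(np.round(r["location"],4).tolist(),round(r["conf"],2)) for r in place_of(k,w)[:2]])
    P=cloud(w,np.ones((420,560),bool));k=(abs(P[:,0]-.529)<.025)&(abs(P[:,1]-.19)<.03)&(P[:,2]>.096)&(P[:,2]<.106);print("gate",P[k].mean(0),np.ptp(P[k],0),k.sum())
    k=(abs(P[:,0]-.575)<.03)&(abs(P[:,1]-.19)<.032)&(P[:,2]>.070)&(P[:,2]<.080);print("tray tail x",P[k,0].min() if k.any() else None)
    if n=="wrist": cv2.imwrite("pics/w5.png",w["pixels"])
E
```

```text
wrist tray [([0.6367, 0.1935, 0.0486], 0.57)]
wrist board [([0.6339, 0.1905, 0.0554], 0.92)]
wrist gate_grip [([0.5263, 0.1927, 0.0901], 0.64)]
gate [0.53011061 0.19183661 0.10057363] [0.01800064 0.01932171 0.00701613] 688
tray tail x 0.561680752242395
side tray [([0.1766, -0.2941, -0.0011], 0.69), ([0.6349, 0.195, 0.049], 0.64)]
side board [([0.6371, 0.1929, 0.0543], 0.43)]
side gate_grip [([0.5324, 0.1877, 0.0911], 0.36)]
gate [0.52898627 0.18701546 0.09979318] [0.01808064 0.0222103  0.00806063] 22
tray tail x 0.5614245411562182
top tray [([0.1801, -0.2985, -0.0015], 0.69), ([0.6134, 0.1922, 0.0036], 0.52)]
top board [([0.6352, 0.1914, 0.0548], 0.68)]
top gate_grip [([0.5312, 0.1906, 0.089], 0.59), ([0.5719, 0.1881, 0.0492], 0.56)]
gate [0.52959831 0.18803385 0.10088609] [0.01775764 0.01605871 0.00910745] 30
tray tail x 0.5608251536741984
```

View pics/w5.png

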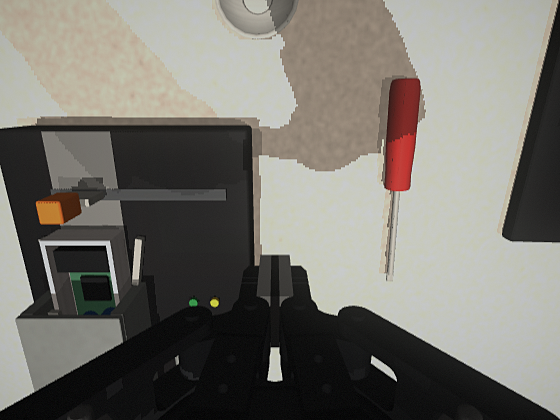

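The gate grip is at (58,208), behind the tray (tail at about bay x = −55) and centred on the tunnel axis at its stop. The board lies in the tray, and the robot is clear. I'll hand it in.

```bash
python3 -c "
from plant import *
print(hand_in())"
```

```text
the job is handed in; nothing more can be done
None
```

I pushed the tray, gold contacts first, until the contact head stopped giving after about 10 mm, slid the gate across behind it to a firm stop, and handed in at about 26 s; the hand-in call returned no verdict.

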